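Stow the red hand pump in its spring clips

ROBOT

A 6-joint arm with a two-finger parallel gripper is mounted at the origin on the work surface. World frame = base frame: x ahead of the robot, y to its left, z up, the work surface at z = 0. Lengths are in m, angles in rad, forces in N, time in s.
With the tool pointing down it reaches from about 0.35 to 0.775 m from the base axis. Payload 5.5 kg.
Tool frame: the origin (TCP) lies between the finger pads; the fingertips stand 22 mm ahead of it and the grasp point (between the pads) lies 3 mm ahead of it (env.finger_overhang is the distance from the TCP to the fingertips, in m); y points along the fingers, x is the direction in which the jaws open and shut, and the axes are right-handed (so a half turn about y gives the same grasp; the last joint's range is limited). The gripper opens to 85 mm and grips with 20 to 120 N. Pads are 22 mm wide; open, the fingers measure 114 mm over their backs; the gripper's body (76 mm by 85 mm) begins 54 mm behind the grasp point. The pads swing forward as they close: fully open they stand 13 mm farther back than shut.
Start: joints at [1.154, 0.313, 0.046, 1.304, 0, 1.431], TCP at [0.157, 0.553, 0.253] pointing down, gripper open.
Joint ranges: [-2.76, 2.76], [-0.86, 1.69], [-1.03, 1.26], [-2.2, 2.34], [-1.47, 1.5], [-3.14, 3.14]. Speed limits (rad/s): [2.57, 2.57, 3.14, 3.14, 3.14, 3.14].

INTERFACE

Orientations are given as a unit quaternion [w, x, y, z].
In Python, from workcell import monitor, cams, job, env gives the robot as it stands.
- The arm moves only by the tool drive_tool, never from a script. Its argument "plan" is text: rows parted by semicolons, each of 7 numbers parted by spaces: the opening, from -1 (shut) to 1 (fully open), then the shift along the tool's x, y, z in mm, then the turn, a rotation vector about the tool's x, y, z in degrees. In form: gripper x y z rx ry rz; .... A call has 1 to 8 rows; each row shifts and turns the pose as measured when the row begins, along the tool's axes as they then stand; what a row does not reach is not made up. A row lasts 1/8 s, in which the tool goes at most 62.5 mm and 10.7 degrees, less where a joint would pass 70% of its speed; a pose out of reach is approached as far as the arm can. A call is refused whole if a number of a shift passes 62.5 or a number of a turn 10.7, either way. A call with a gripper value outside its range is refused whole. The fingers move at their own pace and stop on an object; "grip_force" is the grip in N (left out, the last holds). Time passes only in rows, so rows that do not move let the fingers close. It gives the time, the measured TCP pose, the force and the opening at its end, in the units of the state.
- monitor.get_state(): the state, without advancing time (a new reading comes with each control period).
- cams.read_camera(name): name is "side" or "top"; returns (picture, depth): 420x560x3 uint8, red, green, blue; 420x560 float32, m along the optical axis (not along the pixel's ray), 0 where there is no reading.
- cams.calibration(name): a dict with "fx", "fy", "cx", "cy" (pixels), "R" (3x3) and "t" (3): a world point X has camera coordinates R X + t. Camera axes: x right, y down, z forward; pixel columns grow to the right and rows downward; lengths in m; the calibration is good to about 2 mm. A picture is of the moment at which its call begins. calibration takes no time and is no camera call.
- job.hand_in(): hands the job in, once; it reports no verdict.
The state is a dict: "clock": time; "joint_pos": joint angles; "qvel": joint speeds; "tau": joint torques, N m; "tcp_pos": TCP position; "orientation": TCP orientation; "wrist_force": force on the tool from outside, world axes, zero at the start; "ft_torque": the same for the moment, N m; "finger_gap": finger opening in m.
Only numpy, scipy, OpenCV 4.12 (cv2) and the standard library are available. Lean on these libraries where they do the work, as an engineer would, in place of code of your own. Each camera call takes 0.05 s, during which the arm holds its last target.

TASK

Put the red bicycle pump away: lay it along the blue holder and press its barrel down into both spring clips until it is fully home and held by both, roughly centred lengthwise, then let go. Either end may point either way. Leave the black pump where it lies.

Things in the scene. Friction and masses are not known exactly. Their poses are not given: they have to be found in the camera images.
- red_pump: red bicycle hand pump, 0.11 to 0.2 kg: round barrel 26 mm in diameter, 160 mm long, between two black square end blocks 34 x 34 mm: ribbed handle (50 mm long, at -x) and valve head with a fixed grey lever (30 mm long, at +x). Origin on the barrel's axis, midway along the barrel, about the balance point; x runs along it. Lies on its end blocks, axis 17 mm above the bench.
- clip_seat (a point): where the pump's mid-barrel axis point lies once home: 53 mm above the bench, midway between the two clips, on their line. x (level) runs along the clips' line and the seated barrel, y across it, z up. Between the clips the board's top is 35 mm below this point.
- holder: blue board 240 x 90 x 18 mm fixed to the bench, origin under its centre, axes as clip_seat's. Two steel C-clips, open upwards, 16 mm wide, at x = -50 and +50 mm (84 mm clear between). Mouth a V, 50 mm wide at its top 77 mm above the bench, down to a sprung throat 20 mm wide 64 mm up; spreads under a straight push of about 12 N for both, then closes over the barrel and holds it.
- black_pump: black-barrelled bicycle hand pump, 240 mm long, the same shape and size as the red pump, same axes and origin; to be left alone. Lying flat on the bench it rests on its end blocks, axis 17 mm up.

How it is judged:
At the end, for the whole second after the job is handed in: The red pump lies at rest in both clips, released: its mid-barrel axis point within 20 mm of the seat along the holder, within 6 mm of it across and in height, and its axis within 0.1 rad (6 degrees) of the clips' line (the closed clips themselves hold it to about 1 mm); either end first (x of red_pump in the frame of clip_seat between -0.02 and 0.02 m and y of red_pump in the frame of clip_seat between -0.006 and 0.006 m and z of red_pump in the frame of clip_seat between -0.006 and 0.006 m and angle between the x axis of red_pump and the x axis of clip_seat, either way round below 0.1 rad and linear speed of red_pump below 0.02 m/s and contact force between the fingers and red_pump below 0.1 N); the robot touches nothing.
It fails at once if the black pump is moved more than 30 mm (distance of black_pump from where it was at the start of the episode above 0.03 m).
It also fails if it takes over 37 s, if anything falls off the work surface, if the arm or the gripper's body presses on something with over 40 N, if the wrist force passes 120 N, or if a joint passes its speed limit or range.

## Working session

There is one attempt and no reset: what is moved stays moved. The work goes in short steps, Python scripts to look and compute and a tool call to move; the robot and the scene stay as the last step left them, time stands still between calls to the robot, and variables do not carry over. Pictures are saved under pics/ and viewed, and the job is handed in when it is done.

Besides the shell and the picture viewer there is one more tool, called after "Request:" as name(argument=value, ...) on one line, values as JSON. drive_tool: Moves the arm, as the interface text tells. Its arguments: {"type":"object","properties":{"plan":{"type":"string"},"grip_force":{"type":"number"}},"required":["plan"]}

```bash
mkdir -p pics; python3 - <<'E'
from workcell import monitor,cams,job,env
import cv2,numpy as np
s=monitor.get_state();print({k:np.round(v,3).tolist() for k,v in s.items()})
for n in("top","side"):
    p,d=cams.read_camera(n);c=cams.calibration(n);print(n,c)
    cv2.imwrite(f"pics/{n}0.png",p[:,:,::-1]);np.savez(f"{n}0.npz",p=p,d=d,**c)
E
```

```text
{'clock': 0.0, 'joint_pos': [1.154, 0.314, 0.045, 1.304, 0.0, 1.431], 'qvel': [0.001, 0.0, -0.001, 0.002, -0.0, -0.0], 'tau': [-0.001, -48.062, 29.854, 0.019, -0.0, -0.0], 'tcp_pos': [0.157, 0.553, 0.252], 'orientation': [-0.564, 0.565, 0.426, -0.427], 'wrist_force': [0.639, -0.842, -0.174], 'ft_torque': [-0.071, 0.002, -0.055], 'finger_gap': 0.085}
top {'fx': 470.79290773572524, 'fy': 470.79290773572524, 'cx': 283.0864577590973, 'cy': 208.0928381692229, 'R': array([[ 0.01818516, -0.99979502, -0.00890009],
       [-0.99848093, -0.01769676, -0.05217916],
       [ 0.05201096,  0.00983546, -0.99859808]]), 't': array([-0.01137452,  0.52290951,  0.99969944])}
side {'fx': 415.8896083831605, 'fy': 415.8896083831605, 'cx': 274.38677943443025, 'cy': 206.6871785404347, 'R': array([[ 0.81097389, -0.58496965,  0.01148351],
       [-0.29914941, -0.43143435, -0.85110166],
       [ 0.50282302,  0.68678593, -0.52487532]]), 't': array([-0.45954771,  0.22513321,  0.51635586])}
```

View pics/top0.png

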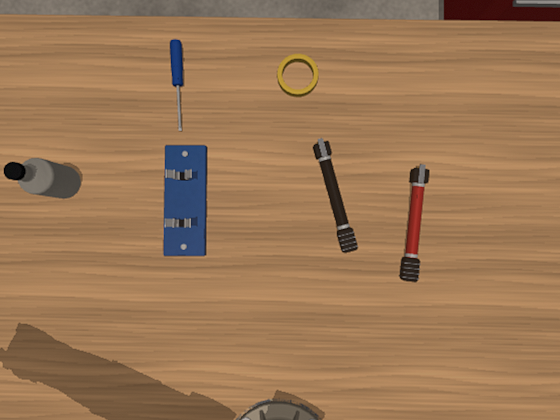

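View pics/side0.png

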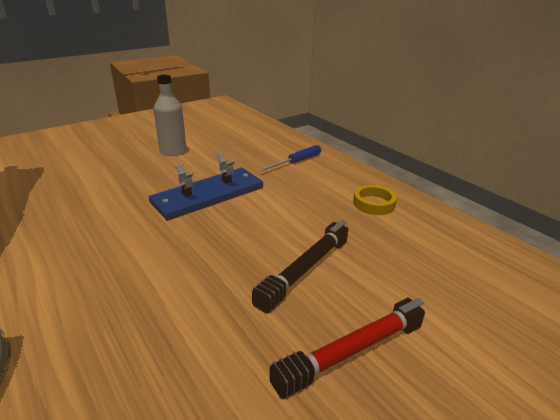

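Top view: the red pump runs from about (420,170) to (410,275), the black pump lies left of it at (335,195), and the holder is at (185,200) with clips at rows 174 and 223.

```bash
cat > h.py <<'E'
import numpy as np,cv2
def pts(f,mask):
    v,u=np.nonzero(mask&(f['d']>0));z=f['d'][v,u]
    P=np.c_[(u-f['cx'])/f['fx']*z,(v-f['cy'])/f['fy']*z,z]
    return (P-f['t'])@f['R'],u,v
def ray(f,uv,h):
    uv=np.atleast_2d(uv).astype(float)
    d=np.c_[(uv[:,0]-f['cx'])/f['fx'],(uv[:,1]-f['cy'])/f['fy'],np.ones(len(uv))]@f['R']
    o=-f['R'].T@f['t'];return o+d*((h-o[2])/d[:,2])[:,None]
def load(n,p=None,d=None):
    return dict(np.load(n+'.npz'))
E
python3 - <<'E'
from h import *
for n in('top0','side0'):
    f=load(n);p=f['p'].astype(int);r,g,b=p[...,0],p[...,1],p[...,2]
    red=(r>90)&(g<50)&(b<50)
    P,u,v=pts(f,red);
    k=(P[:,2]<.06)&(P[:,0]<.75)&(P[:,2]>0);P=P[k];uv=np.c_[u,v][k]
    X=ray(f,uv,.017 if n=='top0' else .022)[:,:2]
    print(n,'red',len(X),'z',np.percentile(P[:,2],[5,50,95]).round(4))
    for nm,Y in(('plane',X),('depth',P[:,:2])):
        c,s,a=cv2.minAreaRect((Y*1000).astype(np.float32));
        m=Y.mean(0);w=np.linalg.svd(Y-m,full_matrices=False)[2][0]
        t=(Y-m)@w;mid=m+w*(np.percentile(t,1)+np.percentile(t,99))/2
        print(nm,np.round(c,1),np.round(s,1),round(a,1),'mid',mid.round(4),'dir',np.degrees(np.arctan2(w[1],w[0])).round(2))
    blue=(b>r+50)&(b>g+25)
    P,u,v=pts(f,blue);k=(abs(P[:,2]-.018)<.007)&(P[:,0]<.62)&(P[:,1]>.05);P=P[k]
    print('blue',len(P),np.median(P[:,2]))
    uv=np.c_[u,v][k];X=ray(f,uv,.018)[:,:2]
    for nm,Y in(('plane',X),('depth',P[:,:2])):
        c,s,a=cv2.minAreaRect((Y*1000).astype(np.float32));print(nm,np.round(c,1),np.round(s,1),round(a,2))
    # clips: points above board
    c=np.array(cv2.minAreaRect((P[:,:2]*1000).astype(np.float32))[0])/1000
    A,u,v=pts(f,np.ones(red.shape,bool));k=(A[:,2]>.04)&(A[:,2]<.09)&(abs(A[:,0]-c[0])<.12)&(abs(A[:,1]-c[1])<.05);A=A[k]
    for sgn in(-1,1):
        B=A[sgn*(A[:,0]-c[0])>0];print('clip',len(B),B.min(0).round(4),B.max(0).round(4),B.mean(0).round(4))
E
```

```text
top0 red 659 z [0.0213 0.0279 0.0316]
plane [ 499.  -282.9] [ 23.3 152.6] 84.5 mid [ 0.5037 -0.2832] dir 174.4
depth [ 498.6 -281.2] [ 22.1 151.2] 84.5 mid [ 0.5031 -0.2804] dir 174.47
blue 3128 0.017503984040686198
plane [520.5 209.8] [200.1  87.9] 0.55
depth [519.9 210.3] [199.9  89.2] 0.11
clip 174 [0.4773 0.1839 0.04  ] [0.4945 0.236  0.0804] [0.4864 0.2144 0.0647]
clip 187 [0.5759 0.1845 0.0401] [0.5957 0.2369 0.0821] [0.5858 0.214  0.065 ]
side0 red 1780 z [0.0183 0.028  0.0309]
plane [ 501.5 -284.9] [ 29.9 153.9] 84.3 mid [ 0.5039 -0.2848] dir 174.55
depth [ 497.1 -283.8] [ 23.6 152.6] 84.3 mid [ 0.5005 -0.2873] dir 174.08
blue 1262 0.01894577772651778
plane [520.9 209. ] [202.3  82.5] 0.76
depth [519.6 207.4] [201.2  84.2] 0.46
clip 255 [0.476  0.183  0.0402] [0.4957 0.2365 0.0802] [0.485  0.2119 0.0611]
clip 235 [0.5765 0.1846 0.0403] [0.5968 0.2385 0.0806] [0.5851 0.2136 0.0601]
```

```bash
python3 - <<'E'
import cv2
a=cv2.imread('pics/top0.png')
A=cv2.resize(a[135:265,140:230],None,fx=4,fy=4,interpolation=cv2.INTER_NEAREST)
B=cv2.resize(a[155:285,380:450],None,fx=4,fy=4,interpolation=cv2.INTER_NEAREST)
cv2.imwrite('pics/crop1.png',cv2.hconcat([A,B]))
E
```

```text
(no output)
```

View pics/crop1.png

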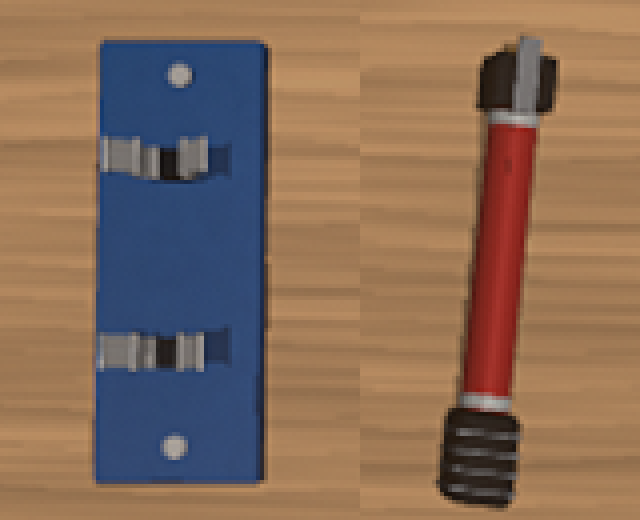

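```bash
python3 - <<'E'
from h import *
for n in('top0','side0'):
    f=load(n);p=f['p'].astype(int);r,g,b=p[...,0],p[...,1],p[...,2]
    blue=(b>r+50)&(b>g+25)
    P,u,v=pts(f,blue);k=(abs(P[:,2]-.018)<.005)&(P[:,0]<.67)&(P[:,1]>.05)
    X=ray(f,np.c_[u,v][k],.018)[:,:2]
    c,s,a=cv2.minAreaRect((X*1000).astype(np.float32));print(n,np.round(c,1),np.round(s,1),a)
    # mid line of clip tips: separate by clip
    A,u,v=pts(f,np.ones(b.shape,bool))
    for x0 in(.486,.586):
        B=A[(abs(A[:,0]-x0)<.014)&(A[:,2]>.068)&(A[:,2]<.08)&(abs(A[:,1]-.21)<.04)]
        L=B[B[:,1]>.21];R=B[B[:,1]<.21]
        print(x0,len(L),len(R),L.mean(0).round(4),R.mean(0).round(4))
    # screws, pump ends
    if n=='top0':
        sc=[(140+180/4,135+75/4),(140+174/4,135+447/4)];S=ray(f,sc,.018);print('screws',S.round(4),S.mean(0).round(4),np.degrees(np.arctan2(*(S[0]-S[1])[[1,0]])))
        C=ray(f,[(380+(513-360)/4,155+119/4),(380+(486-360)/4,155+402/4)],.024);print('rings',C.round(4),C.mean(0).round(4))
E
```

```text
top0 [537.1 210. ] [232.7  88. ] 0.9474802017211914
0.486 57 35 [0.4861 0.2301 0.0737] [0.4869 0.1889 0.0744]
0.586 51 43 [0.5861 0.2313 0.0737] [0.5865 0.1905 0.0742]
screws [[0.6366 0.212  0.018 ]
 [0.4363 0.2093 0.018 ]] [0.5364 0.2106 0.018 ] 0.7470654576364884
rings [[ 0.5774 -0.2891  0.024 ]
 [ 0.427  -0.2753  0.024 ]] [ 0.5022 -0.2822  0.024 ]
side0 [535.5 209.2] [231.4  82.5] 0.7579076290130615
0.486 58 24 [0.4853 0.23   0.0737] [0.4856 0.1882 0.0748]
0.586 51 23 [0.5854 0.2311 0.0736] [0.5854 0.1898 0.0747]
```

```bash
cat >> h.py <<'E'
from scipy.spatial.transform import Rotation as Ro
def go(target,ax):
    """shift in tool axes mm + turn (rotvec deg) to bring TCP to target, y down, x jaw horizontally perpendicular to barrel angle ax(deg)"""
    from workcell import monitor
    s=monitor.get_state();R=Ro.from_quat(s['orientation'],scalar_first=True)
    M=R.as_matrix();a=np.radians(ax);j=np.array([-np.sin(a),np.cos(a),0])
    if j@M[:,0]<0:j=-j
    y=np.array([0,0,-1.]);T=np.c_[j,y,np.cross(j,y)]
    print('t',round(s['clock'],2),'tcp',np.round(s['tcp_pos'],4),'F',np.round(s['wrist_force'],1),'gap',round(s['finger_gap'],4),'j',np.round(s['joint_pos'],2))
    print('M',M.round(3).tolist())
    print('shift',(M.T@(np.array(target)-s['tcp_pos'])*1000).round(1),'turn',np.degrees((R.inv()*Ro.from_matrix(T)).as_rotvec()).round(2))
E
python3 -c "
from h import *
go((.5025,-.283,.12),-5.3)"
```

```text
t 0.1 tcp [0.157  0.5527 0.2525] F [ 0.4 -0.1 -0.6] gap 0.0854 j [1.15 0.31 0.05 1.3  0.   1.43]
M [[0.273, -0.001, -0.962], [0.962, -0.001, 0.273], [-0.002, -1.0, 0.0]]
shift [-709.3  133.5 -560.8] turn [ -0.02 -10.56  -0.09]
```

Request:
drive_tool(plan="1 -42 0 -42 0 -10.5 0; 1 -42 0 -42 0 0 0; 1 -42 0 -42 0 0 0; 1 -42 0 -42 0 0 0; 1 -42 0 -42 0 0 0; 1 -42 0 -42 0 0 0; 1 -42 0 -42 0 0 0; 1 -42 0 -42 0 0 0", grip_force=100)

```text
clock: 1.1
tcp_pos: [0.4589, 0.1747, 0.2495]
orientation: [-0.519, 0.519, 0.479, -0.482]
wrist_force: [1.1, 0.4, -0.3]
finger_gap: 0.0857
```

```bash
python3 -c "
from h import *
go((.5025,-.283,.12),-5.3)"
```

```text
t 1.1 tcp [0.4589 0.1747 0.2495] F [ 1.1  0.4 -0.3] gap 0.0857 j [ 0.2   0.16 -0.17  1.25 -0.    0.28]
M [[0.078, -0.003, -0.997], [0.997, -0.003, 0.078], [-0.004, -1.0, 0.002]]
shift [-452.4  130.9  -79.4] turn [-0.14  0.83 -0.21]
```

Request:
drive_tool(plan="1 -57 0 -10 0 0.8 0; 1 -57 0 -10 0 0 0; 1 -57 0 -10 0 0 0; 1 -57 0 -10 0 0 0; 1 -57 15 -10 0 0 0; 1 -57 20 -10 0 0 0; 1 -57 20 -10 0 0 0; 1 -50 20 -10 0 0 0")

```text
clock: 2.1
tcp_pos: [0.4995, -0.2946, 0.1734]
orientation: [-0.522, 0.524, 0.475, -0.477]
wrist_force: [0.8, 0.1, 0.5]
finger_gap: 0.0854
```

```bash
python3 -c "
from h import *
go((.5025,-.283,.024),-5.3)"
```

```text
t 2.1 tcp [ 0.4995 -0.2946  0.1734] F [0.8 0.1 0.5] gap 0.0854 j [-0.67  0.36 -0.09  1.12 -0.   -0.58]
M [[0.094, -0.0, -0.996], [0.996, -0.004, 0.094], [-0.004, -1.0, -0.0]]
shift [ 12.4 149.3  -1.9] turn [-0.   -0.08 -0.22]
```

Request:
drive_tool(plan="1 12 40 -2 0 0 -0.2; 1 0 40 0 0 0 0; 1 0 35 0 0 0 0; 1 0 20 0 0 0 0; 1 0 0 0 0 0 0")

```text
clock: 2.72
tcp_pos: [0.4999, -0.287, 0.0298]
orientation: [0.527, -0.523, -0.473, 0.474]
wrist_force: [-0.2, -0.0, 0.2]
finger_gap: 0.0857
```

```bash
python3 -c "
from h import *
from workcell import cams
for n in('top','side'):
    p,d=cams.read_camera(n);cv2.imwrite(f'pics/{n}1.png',p[:,:,::-1])
go((.5025,-.283,.024),-5.3)"
```

```text
t 2.83 tcp [ 0.5013 -0.288   0.0318] F [-0.5  0.2 -0.6] gap 0.0855 j [-0.66  0.48 -0.28  0.81 -0.   -0.56]
M [[0.102, -0.002, -0.995], [0.995, 0.001, 0.102], [0.001, -1.0, 0.002]]
shift [ 5.1  7.8 -0.7] turn [-0.11 -0.54  0.03]
```

View pics/side1.png

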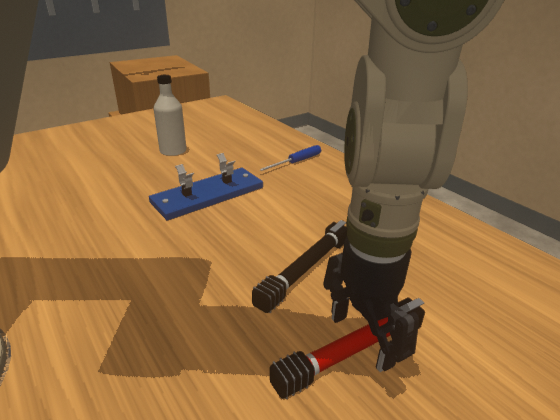

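The fingers straddle the barrel; the tip midpoint, about (364,342), is at mid-barrel.

Request:
drive_tool(plan="1 5 8 -1 0 -0.5 0; 0.2 0 0 0 0 0 0; -0.5 0 0 0 0 0 0; -1 0 0 0 0 0 0; -1 0 0 0 0 0 0; -1 0 0 0 0 0 0")

```text
clock: 3.58
tcp_pos: [0.5052, -0.2842, 0.0274]
orientation: [-0.521, 0.524, 0.477, -0.476]
wrist_force: [-0.0, 0.7, -1.9]
finger_gap: 0.0226
```

```bash
python3 -c "
from h import *
go((.536,.2105,.14),.8)"
```

```text
t 3.58 tcp [ 0.5052 -0.2842  0.0274] F [-0.   0.7 -1.9] gap 0.0226 j [-0.65  0.48 -0.29  0.79 -0.   -0.56]
M [[0.092, 0.004, -0.996], [0.996, -0.003, 0.092], [-0.003, -1.0, -0.004]]
shift [ 495.1 -114.2   14.4] turn [ 0.21 -6.08 -0.18]
```

```bash
python3 -c "
from h import *
from workcell import cams,env
print(env.finger_overhang)
I=[]
for n in('top','side'):
    p,d=cams.read_camera(n);np.savez(n+'2.npz',p=p,d=d,**cams.calibration(n));I.append(p[:,:,::-1])
A=cv2.resize(I[1][200:410,250:450],None,fx=2.2,fy=2.2);B=cv2.resize(I[0][140:290,370:470],(308,462))
cv2.imwrite('pics/c2.png',cv2.hconcat([A,B]))
go((.536,.2105,.14),.8)"
```

```text
0.022
t 3.67 tcp [ 0.5052 -0.2842  0.0274] F [0.2 0.6 0.3] gap 0.0231 j [-0.65  0.48 -0.29  0.79 -0.   -0.56]
M [[0.092, 0.004, -0.996], [0.996, -0.003, 0.092], [-0.003, -1.0, -0.004]]
shift [ 495.1 -114.2   14.4] turn [ 0.21 -6.08 -0.18]
```

View pics/c2.png

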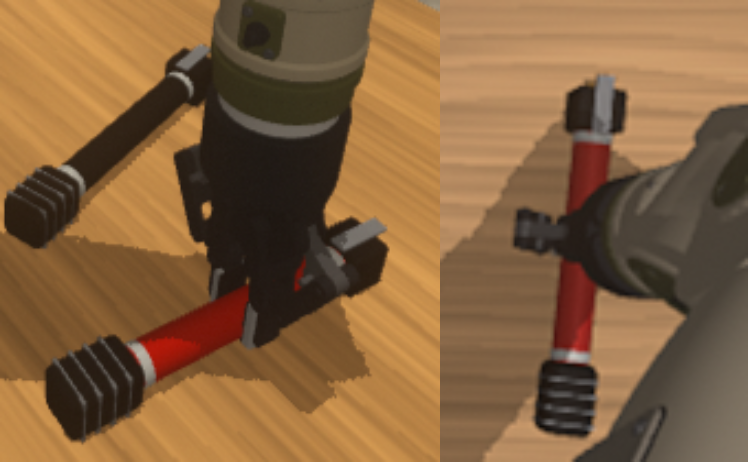

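The pads hold the barrel near its middle, and the pump looks level and unmoved. I'll lift it and check.

Request:
drive_tool(plan="-1 0 -20 0 0 0 0; -1 0 -40 0 0 0 0; -1 0 -40 0 0 0 0; -1 0 -40 0 0 -6 0; -1 0 0 0 0 0 0")

```text
clock: 4.3
tcp_pos: [0.5032, -0.283, 0.1685]
orientation: [0.497, -0.496, -0.503, 0.504]
wrist_force: [-0.3, 0.2, -1.4]
finger_gap: 0.0229
```

```bash
python3 -c "
from h import *
from workcell import cams,env
I=[]
for n in('top','side'):
    p,d=cams.read_camera(n);np.savez(n+'3.npz',p=p,d=d,**cams.calibration(n));I.append(p[:,:,::-1])
cv2.imwrite('pics/c3.png',I[1])
go((.536,.2105,.14),.8)"
```

```text
t 4.4 tcp [ 0.5013 -0.2816  0.1648] F [-0.9  0.4 -1.2] gap 0.0228 j [-0.65  0.36 -0.11  1.11 -0.   -0.66]
M [[-0.014, -0.006, -1.0], [1.0, 0.004, -0.014], [0.004, -1.0, 0.006]]
shift [491.5  26.5 -41.7] turn [-0.36 -0.    0.23]
```

View pics/c3.png

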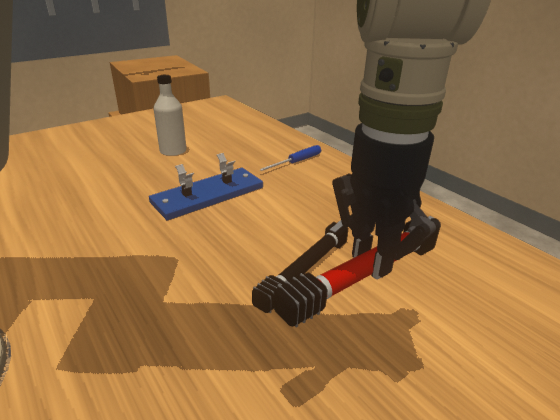

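Lifted and held. Next I move it over the holder.

Request:
drive_tool(plan="-1 60 0 -5 0 0 0; -1 60 0 -5 0 0 0; -1 60 0 -5 0 0 0; -1 60 0 -5 0 0 0; -1 60 0 -5 0 0 0; -1 60 0 -5 0 0 0; -1 60 0 -5 0 0 0; -1 55 0 -5 0 0 0")

```text
clock: 5.4
tcp_pos: [0.5301, 0.2038, 0.1496]
orientation: [0.51, -0.491, -0.493, 0.505]
wrist_force: [0.6, -0.6, -1.5]
finger_gap: 0.0228
```

Request:
drive_tool(plan="-1 0 0 0 0 0 0; -1 0 0 0 0 0 0")

```text
clock: 5.65
tcp_pos: [0.5273, 0.207, 0.1452]
orientation: [0.51, -0.489, -0.492, 0.509]
wrist_force: [-0.3, -0.2, -0.7]
finger_gap: 0.0229
```

```bash
python3 -c "
from h import *
from workcell import cams,env
for n in('top','side'):
    p,d=cams.read_camera(n);np.savez(n+'4.npz',p=p,d=d,**cams.calibration(n));cv2.imwrite(f'pics/{n}4.png',p[:,:,::-1])
go((.536,.2105,.14),.8)"
```

```text
t 5.75 tcp [0.5276 0.2062 0.1458] F [-1.3  0.6 -1.5] gap 0.0231 j [ 0.22  0.38 -0.13  1.1   0.01  0.22]
M [[-0.0, -0.037, -0.999], [1.0, 0.006, -0.001], [0.006, -0.999, 0.037]]
shift [ 4.3  5.5 -8.6] turn [-2.11 -0.77  0.34]
```

View pics/side4.png

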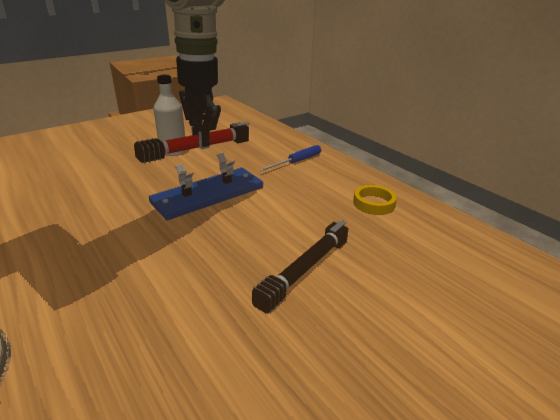

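View pics/top4.png

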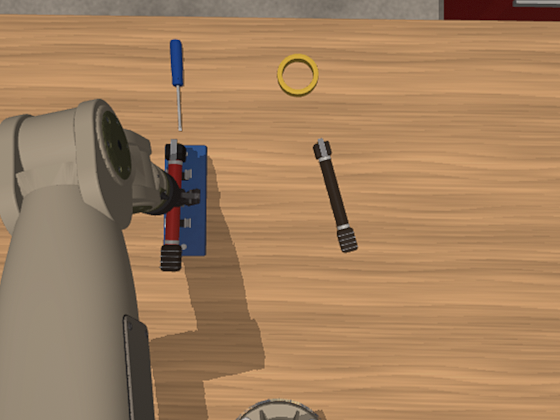

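Both views show the pump over the holder, level to the eye. I'll fit the axis (radius 13 mm) to the red depth points.

```bash
cat >> h.py <<'E'
from scipy.optimize import least_squares
def axis(fs,yz=None):
    Q=[]
    for f in fs:
        p=f['p'].astype(int);red=(p[...,0]>80)&(p[...,1]<50)&(p[...,2]<50)
        red=cv2.erode(red.astype(np.uint8),np.ones((2,2)))>0
        P,u,v=pts(f,red);P=P[(P[:,0]<.75)&(P[:,0]>.3)&(abs(P[:,1])<.4)&(P[:,2]>.005)&(P[:,2]<.3)]
        Q.append(P)
    def fit(P):
        m=P.mean(0);x=P[:,0]-m[0]
        def r(q):
            d=np.array([1,q[2],q[3]]);d/=np.linalg.norm(d)
            w=P-np.array([m[0],q[0],q[1]]);return np.linalg.norm(w-np.outer(w@d,d),axis=1)-.013
        s=least_squares(r,[m[1],m[2]-.008,0,0],loss='soft_l1',f_scale=.001).x
        x0,x1=np.percentile(P[:,0],[.5,99.5]);xm=(x0+x1)/2
        print(len(P),'x',x0.round(4),x1.round(4),'mid',np.round([xm,s[0]+s[2]*(xm-m[0]),s[1]+s[3]*(xm-m[0])],4),'yaw',np.degrees(s[2]).round(2),'slope',np.degrees(s[3]).round(2))
    for P in Q+([np.vstack(Q)] if len(Q)>1 else []):
        if len(P)>30: fit(P)
E
python3 -c "
from h import *
axis([load('top0'),load('side0')])
axis([load('top4'),load('side4')])"
```

```text
542 x 0.4342 0.5722 mid [ 0.5032 -0.2838  0.0171] yaw -5.56 slope 0.15
1706 x 0.4314 0.5702 mid [ 0.5008 -0.2819  0.0173] yaw -5.63 slope 0.0
2248 x 0.4315 0.5704 mid [ 0.501  -0.2822  0.0172] yaw -5.64 slope 0.01
511 x 0.4546 0.5941 mid [0.5243 0.205  0.1345] yaw -0.28 slope -2.41
520 x 0.4543 0.5938 mid [0.5241 0.2061 0.136 ] yaw -0.21 slope -2.43
1031 x 0.4546 0.5941 mid [0.5243 0.2057 0.135 ] yaw -0.17 slope -2.38
```

Request:
drive_tool(plan="-1 4.5 0 -12 -2.3 -0.9 0.3; -1 0 0 0 0 0 0; -1 0 0 0 0 0 0")

```text
clock: 6.12
tcp_pos: [0.5394, 0.2062, 0.1447]
orientation: [-0.497, 0.498, 0.503, -0.502]
wrist_force: [0.8, 0.5, -1.8]
finger_gap: 0.023
```

```bash
python3 -c "
from h import *
from workcell import cams,env
for n in('top','side'):
    p,d=cams.read_camera(n);np.savez(n+'5.npz',p=p,d=d,**cams.calibration(n))
axis([load('top5'),load('side5')])
go((.5385,.2112,.0638),.8)"
```

```text
504 x 0.4677 0.6056 mid [0.5366 0.2042 0.134 ] yaw 0.23 slope -0.01
508 x 0.4668 0.6064 mid [0.5366 0.2058 0.1355] yaw 0.24 slope -0.06
1012 x 0.4674 0.6058 mid [0.5366 0.2052 0.1345] yaw 0.3 slope 0.04
t 6.22 tcp [0.5397 0.2066 0.1448] F [-0.1  0.7 -1.6] gap 0.023 j [ 0.23  0.37 -0.14  1.05 -0.    0.22]
M [[-0.01, 0.002, -1.0], [1.0, -0.0, -0.01], [-0.0, -1.0, -0.002]]
shift [ 4.7 81.   1.3] turn [ 0.11 -0.23 -0.02]
```

Request:
drive_tool(plan="-1 5.5 0 0 0 -0.4 0; -1 0 20 0 0 0 0; -1 0 20 0 0 0 0; -1 0 0 0 0 0 0; -1 0 0 0 0 0 0")

```text
clock: 6.85
tcp_pos: [0.5404, 0.2131, 0.1054]
orientation: [-0.495, 0.496, 0.505, -0.503]
wrist_force: [-0.6, -0.1, -2.1]
finger_gap: 0.023
```

```bash
python3 -c "
from h import *
from workcell import cams,env
for n in('top','side'):
    p,d=cams.read_camera(n);np.savez(n+'6.npz',p=p,d=d,**cams.calibration(n));cv2.imwrite(f'pics/{n}6.png',p[:,:,::-1])
axis([load('top6'),load('side6')])
go((.5385,.2112,.0638),.8)"
```

```text
465 x 0.4676 0.6074 mid [0.5375 0.211  0.0946] yaw 0.75 slope 0.08
471 x 0.4677 0.6069 mid [0.5373 0.2124 0.0958] yaw 0.79 slope 0.03
936 x 0.4676 0.6074 mid [0.5375 0.2119 0.095 ] yaw 0.82 slope 0.1
t 6.95 tcp [0.5404 0.213  0.1055] F [ 0.4 -0.1 -0.8] gap 0.0229 j [ 0.24  0.41 -0.19  0.97 -0.    0.22]
M [[-0.017, 0.003, -1.0], [1.0, 0.001, -0.017], [0.001, -1.0, -0.003]]
shift [-1.8 41.7  2. ] turn [0.2  0.2  0.04]
```

View pics/side6.png

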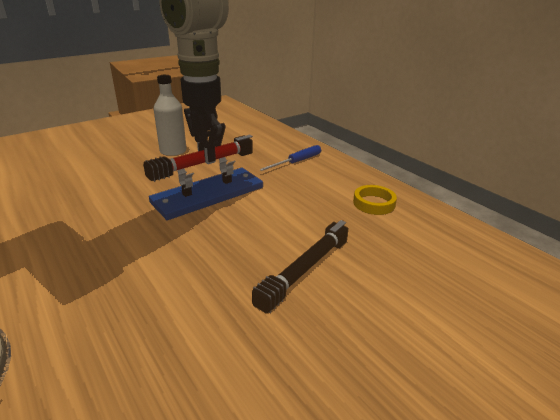

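Request:
drive_tool(plan="-1 -1.7 10 0 0 0 0; -1 0 10 0 0 0 0; -1 0 5 0 0 0 0; -1 0 5 0 0 0 0", grip_force=120)

```text
clock: 7.45
tcp_pos: [0.5434, 0.2126, 0.0781]
orientation: [-0.494, 0.497, 0.508, -0.501]
wrist_force: [-1.8, -0.3, 13.6]
finger_gap: 0.0221
```

Request:
drive_tool(plan="-1 0 5 0 0 0 0; -1 0 5 0 0 0 0")

```text
clock: 7.7
tcp_pos: [0.5454, 0.2128, 0.071]
orientation: [-0.492, 0.498, 0.51, -0.499]
wrist_force: [-1.8, -1.3, 4.9]
finger_gap: 0.0222
```

```bash
python3 -c "
from h import *
go((.5385,.2105,.0638),.8)"
```

```text
t 7.7 tcp [0.5454 0.2128 0.071 ] F [-1.8 -1.3  4.9] gap 0.0222 j [ 0.23  0.44 -0.24  0.88  0.    0.22]
M [[-0.018, 0.016, -1.0], [1.0, 0.004, -0.018], [0.004, -1.0, -0.016]]
shift [-2.2  7.1  7.1] turn [0.93 0.23 0.23]
```

Request:
drive_tool(plan="-1 -1 5 3 0.8 0.2 0; -1 0 5 2 0 0 0; -1 0 3 0 0 0 0; -1 0 0 0 0 0 0")

```text
clock: 8.2
tcp_pos: [0.5423, 0.212, 0.0637]
orientation: [-0.496, 0.497, 0.507, -0.5]
wrist_force: [0.1, -0.6, -1.9]
finger_gap: 0.0222
```

```bash
python3 -c "
from h import *
from workcell import cams,env
for n in('top','side'):
    p,d=cams.read_camera(n);np.savez(n+'7.npz',p=p,d=d,**cams.calibration(n));cv2.imwrite(f'pics/{n}7.png',p[:,:,::-1])
axis([load('top7'),load('side7')])
go((.5385,.2112,.0638),.8)"
```

```text
337 x 0.4697 0.6079 mid [0.5388 0.2096 0.0529] yaw 0.55 slope 0.45
274 x 0.4703 0.6102 mid [0.5403 0.2115 0.0541] yaw 0.38 slope 0.15
611 x 0.4697 0.6094 mid [0.5395 0.2109 0.0533] yaw 0.62 slope 0.49
t 8.3 tcp [0.5424 0.212  0.0633] F [-1.3 -0.9  8. ] gap 0.0221 j [ 0.23  0.44 -0.25  0.87  0.    0.22]
M [[-0.014, 0.008, -1.0], [1.0, 0.005, -0.014], [0.005, -1.0, -0.008]]
shift [-0.8 -0.5  3.9] turn [0.45 0.02 0.29]
```

View pics/side7.png

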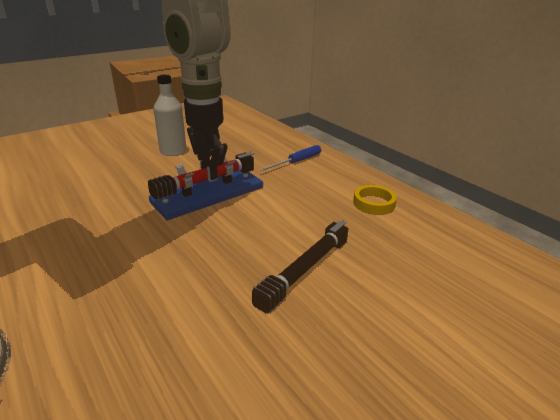

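At seat height in both views, with the barrel inside both clips. One small press, then release and retreat.

Request:
drive_tool(plan="-1 0 3 0 0 0 0; -1 0 2 0 0 0 0; 0.2 0 0 0 0 0 0; 0.6 0 0 0 0 0 0; 1 0 0 0 0 0 0; 1 0 0 0 0 0 0; 1 0 0 0 0 0 0")

```text
clock: 9.18
tcp_pos: [0.5409, 0.2116, 0.0606]
orientation: [-0.496, 0.497, 0.506, -0.501]
wrist_force: [0.1, 0.2, -0.1]
finger_gap: 0.085
```

Request:
drive_tool(plan="1 0 -15 0 0 0 0; 1 0 -40 0 0 0 0; 1 0 -50 0 0 0 0; 1 0 -40 0 0 0 0; 1 0 0 0 0 0 0")

```text
clock: 9.8
tcp_pos: [0.5401, 0.211, 0.2136]
orientation: [-0.496, 0.497, 0.506, -0.501]
wrist_force: [0.7, -0.3, -1.0]
finger_gap: 0.0853
```

```bash
python3 -c "
from h import *
from workcell import cams,env
I=[]
for n in('top','side'):
    p,d=cams.read_camera(n);np.savez(n+'8.npz',p=p,d=d,**cams.calibration(n));I.append(p[:,:,::-1])
cv2.imwrite('pics/c8.png',cv2.hconcat([cv2.resize(I[1][130:230,130:290],(480,300)),cv2.resize(I[0][120:280,140:240],(250,300))]))
axis([load('top8'),load('side8')])
go((.5385,.2112,.0638),.8)"
```

```text
452 x 0.4697 0.6078 mid [0.5388 0.2098 0.0525] yaw -0.35 slope 0.01
399 x 0.4702 0.6094 mid [0.5398 0.2115 0.054 ] yaw 0.35 slope -0.04
851 x 0.4698 0.6086 mid [0.5392 0.2109 0.053 ] yaw 0.29 slope 0.08
t 9.9 tcp [0.5383 0.2105 0.2098] F [ 0.3 -0.2  0.3] gap 0.0857 j [ 0.23  0.33 -0.03  1.2   0.    0.22]
M [[-0.014, 0.001, -1.0], [1.0, 0.003, -0.014], [0.003, -1.0, -0.001]]
shift [ 2.00e-01  1.46e+02 -1.00e-01] turn [0.06 0.01 0.17]
```

View pics/c8.png

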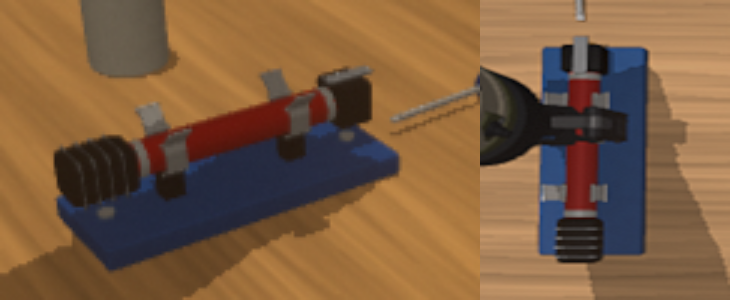

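The pump sits in both clips, level and at 53 mm, and the gripper is clear. Handing in.

```bash
python3 -c "
from workcell import job
print(job.hand_in())"
```

```text
the job is handed in; nothing more can be done
None
```

The red pump is pressed into both clips of the blue holder and released, and the job was handed in at about 9.9 s of simulated time.

I gripped it mid-barrel, carried it over the holder, and pressed it down. The highest wrist force I read, at the end of a move, was about 14 N.

- **Final pose:** after release, the fit to both cameras puts the mid-barrel point about 3 mm from the seat along the holder. It is under 1 mm off across it, with the axis at 53 mm height. Yaw is within about 1° of the clips' line and slope within 0.1°.
- **Gripper:** fully open and about 150 mm above the seat, with wrist force near zero.
- **Disagreements:** the two cameras differed by about 1.5 mm in y and height and 0.7° in yaw, well inside the limits. While holding the pump, the gripper reported a 22–23 mm gap on the 26 mm barrel, but the grip did not slip.
- **Black pump:** it was never touched, and the pictures taken during the job show it where it started. I did not measure its position at the end.

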